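# Fit the keyed cake-turntable spindle and hold it home

### The job

Set up the cake turntable drive: first take the carriage by its black knob and slide it all the way to the red end stop. Then take the spindle out of its wooden rest by its blue tang, put its shaft into the hub on the carriage, turn it until the key slips into the keyway, and keep pushing against the spring until the flange sits down flat on the hub. Finish while still gripping the spindle and pressing it fully home, with the carriage still at its stop, and leave the other kitchen things where they are.

Things in the scene. Friction and masses are not known exactly. Their poses are not given: they have to be found in the camera images.
- station: Fixed grey rail base of the turntable drive, 170 (x) x 310 (y) x 20 mm, origin at the centre of its underside on the worktop. The carriage runs on it along its y axis; the red end stop (25 mm thick bar, top 45 mm above the worktop) is at its +y end, a lower black bar at the -y end.
- carriage (a joint): Position of the carriage on the rails, in m: 0 at the black bar, 0.130 hard against the red end stop; it grows towards the station's +y. Sliding takes about 5 N and it stays where it is left. The carriage is an aluminium plate 150 (x) x 110 (y) x 14 mm, its top 44 mm above the worktop, and carries the knob and the hub.
- knob_grip (a point): Middle of the grip of the upright black knob on the carriage, a cylinder of 20 mm diameter from 59 to 94 mm above the worktop (on a 14 mm steel neck); this point is 79 mm above the worktop, 75 mm from the hub axis towards the station's -x. Axes as the station's (and the carriage's).
- hub_mouth (a point): Centre of the hub's top face, 92 mm above the worktop; moves with the carriage; axes as the station's (z up), NOT turned with the hub. The hub is an upright steel collar, 56 mm outer diameter, 48 mm high, with an upright bore 22.4 mm across and one keyway 9.3 mm wide, reaching out to 23 mm from the axis, cut over the full height and open at the top.
- hub_middle (a point): Point on the hub axis 24 mm below hub_mouth, same axes. The keyway's direction is not reported: it points anywhere within 0.5 rad either side of this frame's +x; see it from above, or feel for it by turning the spindle with its key pressed lightly on the hub's top face until it drops. The hub itself turns only stiffly (0.3 N m).
- ejector (a joint): Travel in m of the brass spring ejector in the bottom of the hub's bore: 0 when up, about 0.012 when the spindle is fully home. It meets the shaft's tip for the last 12 mm and pushes back with 5 N at first, 9 N at home, so the spindle lifts again if it is not held down.
- spindle: Loose spindle, about 250 g, standing upright in the rest. Origin at the centre of the shaft's lower tip, z up along the shaft, x towards the key. Shaft 20 mm diameter and 45 mm long, tapered to 12 mm diameter over the lowest 6 mm. When fully home its origin is 45 mm below hub_mouth; with the key resting on the hub's top face it is 13 mm below.
- spindle_key (a point): Outer lower corner of the brass key, 16.5 mm out from the shaft's axis along the spindle's +x and 13 mm above the tip. The key is 6 mm wide and runs from 13 to 43 mm above the tip.
- spindle_flange (a point): Centre of the flange's underside, 45 mm above the tip. Steel flange 56 mm diameter, 8 mm thick, with an orange mark on its top above the key; when home this underside rests on the hub's top face.
- spindle_tang (a point): Place to grip the flat blue tang, on the spindle's axis 83 mm above the tip (30 mm above the flange's top). The tang is 34 mm along the spindle's x, 16 mm thick along y, from 53 to 104 mm above the tip.
- rest: Fixed wooden block 90 x 90 x 60 mm, origin at the centre of its underside, with a loose upright through hole of 37 mm diameter in which the spindle stands with its flange on the block's top; the tip is then 15 mm above the worktop. Lift the spindle by at least 50 mm to clear it.
- bowl: Glass mixing bowl, 170 mm diameter, 80 mm high, loose; origin under its centre. Leave alone.
- jug: White ceramic milk jug, 86 mm diameter, 105 mm high, loose; origin under its centre. Leave alone.
- organiser: Clear plastic piping tip organiser with steel tips, 110 x 160 x 40 mm, loose; origin under its centre. Leave alone.
- strip: Stiff coiled red silicone cake strip, 90 mm diameter, 45 mm high, loose; origin under its centre. Leave alone.
- tester: Bamboo cake tester lying flat along its x axis, 217 mm long, 8 mm high; origin under its middle part. Leave alone.
- cake_plate: Blue cake plate lying flat, 180 mm diameter, 14 mm high, loose; origin under its centre. Leave alone.

How it is judged (in metres and radians):
On the way, in this order (a step that is already met when the one before it is completed fails the run):
1. the carriage is at the red end stop (value of joint carriage above 0.125 m), for 0.2 s.
2. the key is in the keyway: the shaft is in the hub, its tip more than 20 mm below the hub's top face (horizontal distance between spindle and hub_mouth below 0.004 m and angle between spindle's own z axis and vertical below 0.08 rad and z of spindle in the frame of hub_mouth below -0.02 m), for 0.1 s.
At the end, for the whole second after the job is handed in: The spindle is upright in the hub (axis within 4 mm, tilt under 0.08 rad), its flange down on the hub to within 3.5 mm, still and still gripped by the fingers; the carriage is within 5 mm of the red end stop; each bystander is within 30 mm of where it began (horizontal distance between spindle and hub_mouth below 0.004 m and angle between spindle's own z axis and vertical below 0.08 rad and z of spindle in the frame of hub_mouth below -0.0415 m and value of joint carriage above 0.125 m and contact force between the fingers and spindle above 3 N and linear speed of spindle below 0.02 m/s and distance of each of bowl, jug, organiser, strip, tester, cake_plate from where it was at the start of the episode below 0.03 m); the arm keeps its last pose, push and grip.
It fails at once if a bystander (bowl, jug, organiser, cake strip, tester or cake plate) is shoved more than 30 mm (distance of any of bowl, jug, organiser, strip, tester, cake_plate from where it was at the start of the episode above 0.03 m).
It also fails if it takes over 61 s, if anything falls off the work surface, if the arm or the gripper's body presses on something with over 40 N, if the wrist force passes 120 N, or if a joint passes its speed limit or range.

### The arm

A 6-joint arm with a two-finger parallel gripper is mounted at the origin on the work surface. World frame = base frame: x ahead of the robot, y to its left, z up, the work surface at z = 0. Lengths are in mm, angles in degrees, forces in N, time in s.
With the tool pointing down it reaches from about 325 to 900 mm from the base axis. Payload 6.1 kg.
Tool frame: the origin (TCP) lies on the centre line of the jaws, within the pads' length; the fingertips stand robot.finger_overhang ahead of it and the grasp point (between the pads) lies 6 mm ahead of it (robot.finger_overhang is the distance from the TCP to the fingertips, in mm); z points along the fingers, y is the direction in which the jaws open and shut (so a half turn about z gives the same grasp; the last joint's range is limited). The gripper opens to 85 mm and grips with 20 to 120 N. Pads are 22 mm wide; open, the fingers measure 114 mm over their backs; the gripper's body (76 mm by 85 mm) begins 54 mm behind the grasp point. The pads swing forward as they close: fully open they stand 13 mm farther back than shut.
Start: joints at [-72.198, 12.628, 87.462, -0, 79.91, -7.225], TCP at [264.394, -566.314, 256.3] pointing down, gripper open.
Joint ranges: [-170.65, 170.65], [-52.31, 119.04], [5.05, 147.46], [-71.25, 251.25], [11.57, 151.72], [-153.62, 153.62]. Speed limits (degrees/s): [147.25, 147.25, 172.46, 180, 180, 180].

### API

Orientations are given as a 3x3 rotation matrix whose columns are the frame's x, y, z axes.
In Python, from rig import robot gives the robot as it stands.
- The arm moves only by the tool jog_arm, never from a script. Its argument "motion" is one flat list of numbers, 7 for each row, row after row: the turn, a rotation vector about the world's x, y, z in rad, then the shift along the world's x, y, z in m, then the opening, from 0 (shut) to 1 (fully open). In form: [wx, wy, wz, tx, ty, tz, hand, wx, wy, wz, tx, ty, tz, hand, ...]. A call has 1 to 8 rows; each row shifts and turns the commanded pose from where the row before left it; what a row does not reach is not made up. A row lasts 1/12 s, in which the tool goes at most 41.7 mm and 7.16 degrees, less where a joint would pass 70% of its speed; a pose out of reach is approached as far as the arm can. A call is refused whole if a number of a shift passes 0.0417 or a number of a turn 0.125, either way. A call with a gripper value outside its range is refused whole. The fingers move at their own pace and stop on an object; the grip force is fixed at half the most. Time passes only in rows, so rows that do not move let the fingers close. It gives the time, the measured TCP pose, the force and the opening at its end, in the units of the state.
- robot.get_state(): the state, without advancing time (a new reading comes with each control period).
- robot.grab_frame(name): name is "scene" or "top" or "wrist"; returns the picture (420x560x3 uint8, red, green, blue); there is no depth.
- robot.get_calibration(name): a dict with "fx", "fy", "cx", "cy" (pixels), "rvec" (rotation vector, rad) and "tvec" (3), from world to camera coordinates, as OpenCV has them. Camera axes: x right, y down, z forward; pixel columns grow to the right and rows downward; lengths in mm; the calibration is good to about 2 mm. A picture is of the moment at which its call begins: read the wrist's pose just before it. get_calibration takes no time and is no camera call; for the wrist camera it gives the pose at the moment of the call.
- robot.finish_job(): hands the job in, once; it reports no verdict.
The state is a dict: "clock": time; "qpos": joint angles; "dq": joint speeds; "joint_torque": joint torques, N m; "position": TCP position; "tcp_rot": TCP orientation; "ft_force": force on the tool from outside, world axes, zero at the start; "torque": the same for the moment, N m; "finger_gap": opening from 0.0 (shut) to 1.0 (fully open).
Only numpy, scipy, OpenCV 4.12 (cv2) and the standard library are available. Lean on these libraries where they do the work, as an engineer would, in place of code of your own. Each camera call takes 0.05 s, during which the arm holds its last target.

## Working session

There is one attempt and no reset: what is moved stays moved. The work goes in short steps, Python scripts to look and compute and a tool call to move; the robot and the scene stay as the last step left them, time stands still between calls to the robot, and variables do not carry over. Pictures are saved under pics/ and viewed, and the job is handed in when it is done.

Besides the shell and the picture viewer there is one more tool, called after "Emit:" by a JSON object that holds its "api" and its "payload", one argument or row to a line. jog_arm: Moves the arm, as the interface text tells. Its arguments: {"type":"object","properties":{"motion":{"type":"array"}},"required":["motion"]}

```bash
ls; mkdir -p pics; python3 - <<'E'
from rig import robot
import cv2
s=robot.get_state()
print({k:s[k] for k in s}); print(robot.finger_overhang)
for n in("scene","top","wrist"):
    print(n,robot.get_calibration(n))
    cv2.imwrite(f"pics/{n}0.png",robot.grab_frame(n)[:,:,::-1])
E
```

```text
pics
{'clock': 0.0, 'qpos': array([-7.21963394e+01,  1.26773555e+01,  8.75244266e+01,  1.19078399e-04,
        7.99106325e+01, -7.22386529e+00]), 'dq': array([ 0.04778105,  0.07024435, -0.03819785,  0.04721175,  0.06353784,
       -0.06297366]), 'joint_torque': array([-1.60877371e-03, -4.96904969e+01, -3.89394665e+01, -2.39899728e-04,
        1.13047592e-02,  9.37595473e-06]), 'position': array([ 264.24747329, -565.78420676,  255.18870532]), 'tcp_rot': array([[ 9.06104878e-01,  4.23052706e-01, -5.97945997e-04],
       [ 4.23053055e-01, -9.06102986e-01,  1.86866716e-03],
       [ 2.48744045e-04, -1.94617131e-03, -9.99998075e-01]]), 'ft_force': array([0.23671789, 0.01791647, 0.25395138]), 'torque': array([-0.01134063, -0.0240141 ,  0.03852094]), 'finger_gap': 0.999846270413918}
25.0
scene {'fx': 489.46394757893205, 'fy': 489.46394757893205, 'cx': 283.0166824489556, 'cy': 206.50447980338362, 'rvec': array([ 2.38530623,  0.71334226, -0.2277879 ]), 'tvec': array([-491.23262415, -227.23308371, 2010.11423189])}
top {'fx': 511.9154599874054, 'fy': 511.9154599874054, 'cx': 289.4308511442822, 'cy': 209.0441821567543, 'rvec': array([ 2.15524038, -2.15442522,  0.13829773]), 'tvec': array([   4.18989317,  597.23931775, 1499.12392786])}
wrist {'fx': 305.11580908048546, 'fy': 305.11580908048546, 'cx': 276.313021068518, 'cy': 204.21699752919235, 'rvec': array([-2.45297794,  1.56434986,  0.21281712]), 'tvec': array([-622.87755374,  -34.42163605,  377.96096888])}
```

View pics/scene0.png

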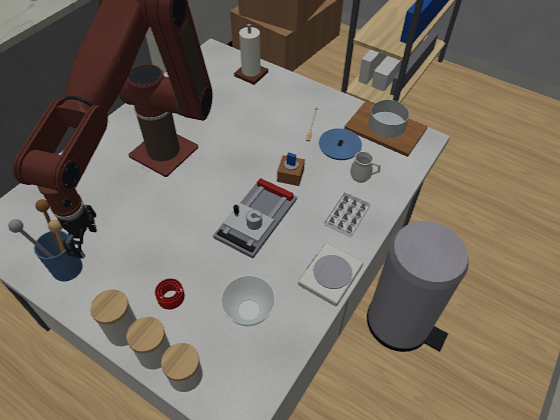

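View pics/top0.png

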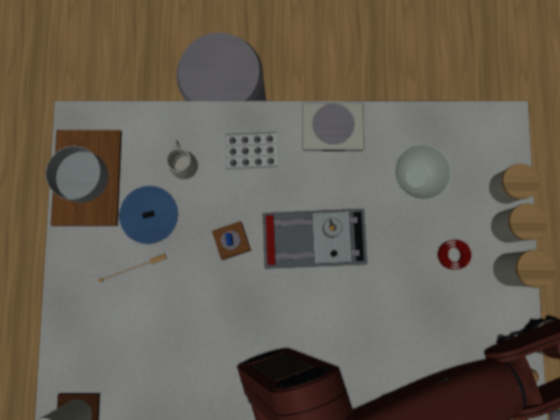

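View pics/wrist0.png

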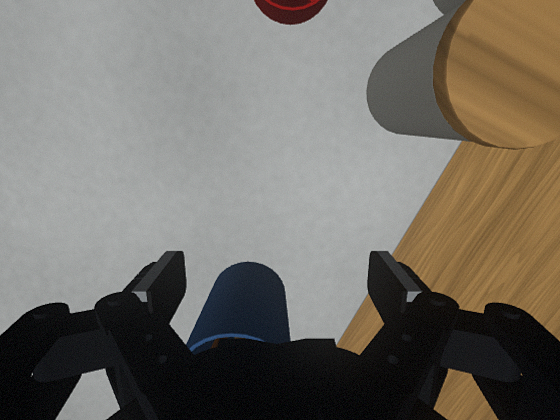

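The scene shows the station (top view ~(315,238)), with the red stop on the left, the black knob at ~(334,253) and the spindle in the wooden rest at ~(231,240). I'll zoom in and build helpers.

```bash
cat > h.py <<'E'
import numpy as np, cv2
def ray(c,u,v):
    R=cv2.Rodrigues(np.array(c["rvec"]))[0]; t=np.array(c["tvec"])
    d=R.T@np.array([(u-c["cx"])/c["fx"],(v-c["cy"])/c["fy"],1.]); o=-R.T@t
    return o,d
def atz(c,u,v,z):
    o,d=ray(c,u,v); return o+d*(z-o[2])/d[2]
def proj(c,p):
    K=np.array([[c["fx"],0,c["cx"]],[0,c["fy"],c["cy"]],[0,0,1.]])
    return cv2.projectPoints(np.array([p],float),np.array(c["rvec"]),np.array(c["tvec"],float),K,None)[0].ravel()
E
python3 - <<'E'
from rig import robot
import cv2,numpy as np
from h import *
im=cv2.imread("pics/top0.png"); 
cv2.imwrite("pics/topz.png",cv2.resize(im[195:285,205:375],None,fx=4.7,fy=4.7,interpolation=cv2.INTER_CUBIC))
c=robot.get_calibration("top")
hsv=cv2.cvtColor(im,cv2.COLOR_BGR2HSV)
def blob(m,x0,x1,y0,y1,z,name):
    mm=np.zeros_like(m);mm[y0:y1,x0:x1]=m[y0:y1,x0:x1]
    ys,xs=np.nonzero(mm)
    r=cv2.minAreaRect(np.stack([xs,ys],1).astype(np.float32))
    b=cv2.boxPoints(r)
    print(name,len(xs),xs.mean(),ys.mean(),atz(c,xs.mean(),ys.mean(),z).round(1),r)
    print([atz(c,*p,z)[:2].round(1) for p in b])
red=((hsv[...,0]<8)|(hsv[...,0]>172))&(hsv[...,1]>150)&(hsv[...,2]>60)
blob(red,255,285,200,280,45,"red")
blue=(hsv[...,0]>100)&(hsv[...,0]<130)&(hsv[...,1]>130)
blob(blue,215,245,225,255,119,"tang top")
blob(hsv[...,2]<40,325,345,243,262,94,"knob")
wood=(hsv[...,0]>5)&(hsv[...,0]<22)&(hsv[...,1]>90)
blob(wood,205,258,215,265,60,"rest")
E
```

```text
red 336 270.0863095238095 239.55654761904762 [505.1  61.8  45. ] ((270.1152038574219, 239.49557495117188), (47.272743225097656, 7.033261775970459), 87.79740142822266)
[array([575.4,  75.3]), array([576.2,  54.3]), array([435.9,  48.3]), array([435.1,  69. ])]
tang top 60 228.66666666666666 238.9 [501.8 175.9 119. ] ((228.63999938964844, 238.97999572753906), (10.60660171508789, 5.515433311462402), 81.8698959350586)
[array([515.3, 186.1]), array([517.5, 170.7]), array([487.8, 166. ]), array([485.6, 181.3])]
knob 18 333.5 253.0 [ 463.2 -121.8   94. ] ((333.5000305175781, 253.00003051757812), (3.535533905029297, 3.535533905029297), 45.0)
[array([ 463.2, -114.6]), array([ 470.4, -121.9]), array([ 463.2, -128.9]), array([ 456.1, -121.7])]
rest 583 231.39451114922812 240.409948542024 [501.5 174.9  60. ] ((230.85000610351562, 240.04998779296875), (29.725404739379883, 30.041635513305664), 71.56504821777344)
[array([530.1, 232.7]), array([558.2, 149.1]), array([475.1, 120.5]), array([447.4, 203.6])]
```

View pics/topz.png

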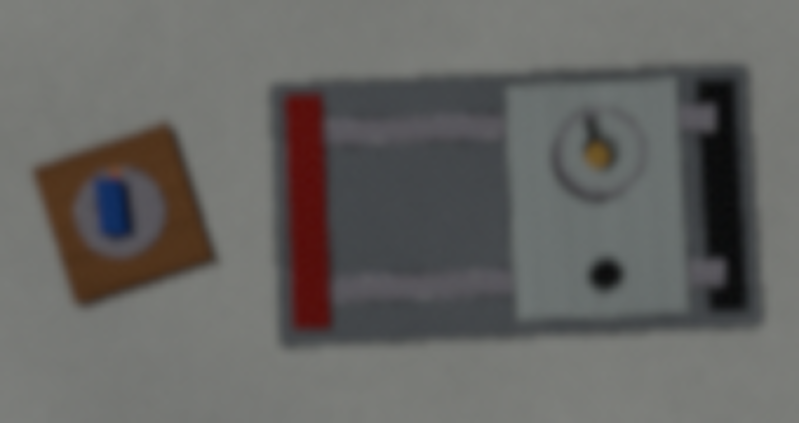

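Emit:
{"api": "jog_arm", "payload": {
  "motion": [0, 0, -0.05, 0.018, 0.04, 0, 1, 0, 0, -0.05, 0.018, 0.04, 0, 1, 0, 0, -0.05, 0.018, 0.04, 0, 1, 0, 0, -0.05, 0.018, 0.04, 0, 1, 0, 0, -0.05, 0.018, 0.04, 0, 1, 0, 0, -0.05, 0.018, 0.04, 0, 1, 0, 0, -0.05, 0.018, 0.04, 0, 1, 0, 0, -0.04, 0.018, 0.04, 0, 1]
}}

```text
clock: 0.82
position: [401.4, -260.3, 256.1]
tcp_rot: [[0.999, 0.044, 0.0], [0.044, -0.999, 0.0], [0.0, -0.0, -1.0]]
ft_force: [0.7, -0.2, -0.2]
finger_gap: 1.002
```

Emit:
{"api": "jog_arm", "payload": {
  "motion": [0, 0, 0, 0.018, 0.04, 0, 1, 0, 0, 0, 0.018, 0.04, 0, 1, 0, 0, 0, 0.018, 0.04, 0, 1, 0, 0, 0, 0, 0, 0, 1, 0, 0, 0, 0, 0, 0, 1]
}}

```text
clock: 1.23
position: [453.0, -146.2, 256.2]
tcp_rot: [[0.999, 0.052, -0.0], [0.052, -0.999, 0.0], [-0.0, -0.0, -1.0]]
ft_force: [0.2, -1.0, 0.3]
finger_gap: 1.0
```

```bash
python3 - <<'E'
from rig import robot
import cv2
from h import *
s=robot.get_state();c=robot.get_calibration("wrist");c2=robot.get_calibration("top")
print(s["clock"],s["position"],s["tcp_rot"].round(3).tolist(),s["ft_force"])
np.save("c1.npy",c,allow_pickle=True)
cv2.imwrite("pics/w1.png",robot.grab_frame("wrist")[:,:,::-1])
cv2.imwrite("pics/t1.png",robot.grab_frame("top")[:,:,::-1])
for p in [(463,-122,94),(538,-118,92),(501.8,175.9,119)]: print(proj(c,p))
E
```

```text
1.2333 [ 452.98698248 -146.21290578  256.16417727] [[0.999, 0.052, -0.0], [0.052, -0.999, 0.0], [-0.0, -0.0, -1.0]] [ 0.218016   -1.0292493   0.32279682]
[251.50703858 180.81811981]
[249.57455508  95.45892151]
[-120.21003099  120.94512969]
```

View pics/w1.png

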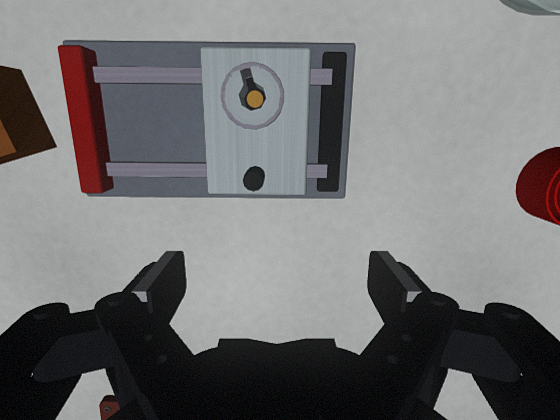

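```bash
python3 - <<'E'
import cv2
from h import *
c=np.load("c1.npy",allow_pickle=True).item()
print("cam",ray(c,0,0)[0])
for n,u,v,z in [("A",64,41,20),("B",354,43,20),("C",345,197,20),("D",89,195,20),("hub",252,95.5,92),("knobtop",254,176.5,94),("redL",60,46,45),("redLb",84,192,45),("red r",86,46,45),("kw",246,70,92)]: print(n,atz(c,u,v,z).round(1))
im=cv2.imread("pics/w1.png")
z=cv2.resize(im[40:210,200:360],None,fx=3.5,fy=3.5,interpolation=cv2.INTER_CUBIC);cv2.imwrite("pics/w1z.png",z)
E
```

```text
cam [ 518.23249351 -142.16085987  373.30479145]
A [587.1  83.6  20. ]
B [ 600.5 -219.8   20. ]
C [ 434.4 -228.6   20. ]
D [421.5  76.1  20. ]
hub [ 538.1 -120.1   92. ]
knobtop [ 467.2 -124.2   94. ]
redL [577.6  72.1  45. ]
redLb [431.5  65.8  45. ]
red r [578.9  46.8  45. ]
kw [ 558.4 -114.4   92. ]
```

View pics/w1z.png

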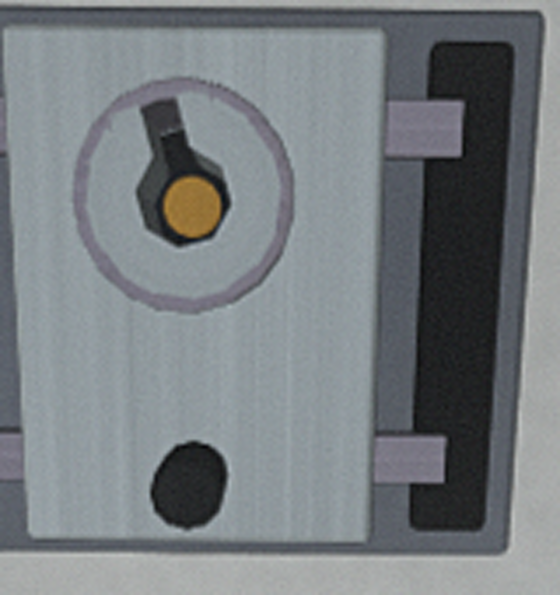

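Emit:
{"api": "jog_arm", "payload": {
  "motion": [0, 0, 0, 0.0025, 0.0055, -0.034, 1, 0, 0, 0, 0.0025, 0.0055, -0.034, 1, 0, 0, 0, 0.0025, 0.0055, -0.034, 1, 0, 0, 0, 0.0025, 0.0055, -0.034, 1, 0, 0, 0, 0.0005, 0.0005, -0.024, 1, 0, 0, 0, 0, 0, 0, 1]
}}

```text
clock: 1.83
position: [458.4, -125.7, 90.7]
tcp_rot: [[0.999, 0.044, -0.01], [0.044, -0.999, 0.004], [-0.009, -0.005, -1.0]]
ft_force: [-1.9, -0.2, -0.9]
finger_gap: 1.0
```

```bash
python3 - <<'E'
from rig import robot
import cv2
from h import *
s=robot.get_state();c=robot.get_calibration("wrist")
print(s["clock"],s["position"],s["ft_force"])
cv2.imwrite("pics/w2.png",robot.grab_frame("wrist")[:,:,::-1])
E
```

```text
1.8333 [ 458.39194698 -125.70532569   90.74163455] [-1.89676019 -0.20243092 -0.87207646]
```

View pics/w2.png

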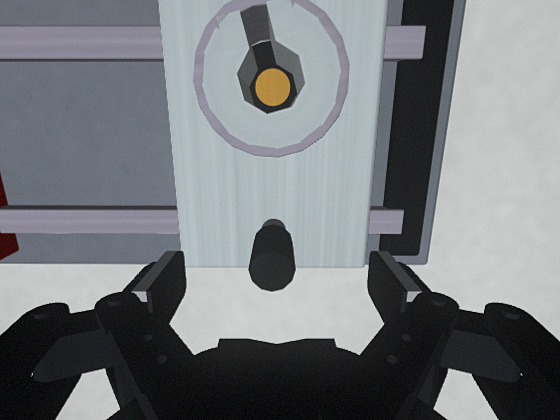

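The knob (272,255) stands between the open pads. I'll nudge in and close.

Emit:
{"api": "jog_arm", "payload": {
  "motion": [0, 0, 0, 0.003, 0, -0.003, 0.4, 0, 0, 0, 0, 0, 0, 0, 0, 0, 0, 0, 0, 0, 0, 0, 0, 0, 0, 0, 0, 0, 0, 0, 0, 0, 0, 0, 0, 0, 0, 0, 0, 0, 0, 0]
}}

```text
clock: 2.38
position: [466.7, -125.8, 94.7]
tcp_rot: [[0.999, 0.047, 0.002], [0.047, -0.999, -0.0], [0.002, 0.0, -1.0]]
ft_force: [-0.6, 2.4, 5.0]
finger_gap: 0.213
```

Emit:
{"api": "jog_arm", "payload": {
  "motion": [0, 0, 0, -0.0002, 0.006, 0, 0, 0, 0, 0, -0.0005, 0.015, 0, 0, 0, 0, 0, -0.001, 0.02, 0, 0, 0, 0, 0, -0.001, 0.02, 0, 0, 0, 0, 0, -0.001, 0.02, 0, 0, 0, 0, 0, -0.0006, 0.015, 0, 0, 0, 0, 0, -0.0002, 0.006, 0, 0, 0, 0, 0, 0, 0, 0, 0]
}}

```text
clock: 3.05
position: [462.2, -22.5, 94.7]
tcp_rot: [[0.999, 0.048, 0.002], [0.048, -0.999, 0.0], [0.002, -0.0, -1.0]]
ft_force: [-1.0, 4.9, 7.7]
finger_gap: 0.209
```

Emit:
{"api": "jog_arm", "payload": {
  "motion": [0, 0, 0, -0.0002, 0.003, 0, 0, 0, 0, 0, -0.0002, 0.003, 0, 0, 0, 0, 0, -0.0002, 0.003, 0, 0, 0, 0, 0, 0, 0.003, 0, 0]
}}

```text
clock: 3.38
position: [461.8, -12.8, 94.7]
tcp_rot: [[0.999, 0.047, 0.002], [0.047, -0.999, -0.002], [0.002, 0.003, -1.0]]
ft_force: [-2.3, -5.4, 6.8]
finger_gap: 0.213
```

Emit:
{"api": "jog_arm", "payload": {
  "motion": [0, 0, 0, 0, 0.002, 0, 0, 0, 0, 0, 0, 0.002, 0, 0, 0, 0, 0, 0, 0.002, 0, 0, 0, 0, 0, 0, 0, 0, 0]
}}

```text
clock: 3.72
position: [461.6, -7.6, 94.7]
tcp_rot: [[0.999, 0.048, 0.002], [0.048, -0.999, -0.004], [0.001, 0.004, -1.0]]
ft_force: [-3.2, -8.9, 6.5]
finger_gap: 0.211
```

Emit:
{"api": "jog_arm", "payload": {
  "motion": [0, 0, 0, 0, 0.002, 0, 0, 0, 0, 0, 0, 0.002, 0, 0, 0, 0, 0, 0, 0, 0, 0]
}}

```text
clock: 3.97
position: [461.6, -7.3, 94.7]
tcp_rot: [[0.999, 0.049, 0.001], [0.049, -0.999, -0.011], [0.001, 0.011, -1.0]]
ft_force: [-3.8, -27.6, 4.7]
finger_gap: 0.21
```

```bash
python3 - <<'E'
from rig import robot
import cv2
from h import *
s=robot.get_state();c=robot.get_calibration("wrist")
print(s["clock"],s["position"],s["ft_force"])
im=robot.grab_frame("wrist")[:,:,::-1]
cv2.imwrite("pics/w3.png",im)
E
```

```text
3.9667 [461.6464944   -7.26994173  94.7359235 ] [ -3.83485453 -27.56171358   4.6753865 ]
```

View pics/w3.png

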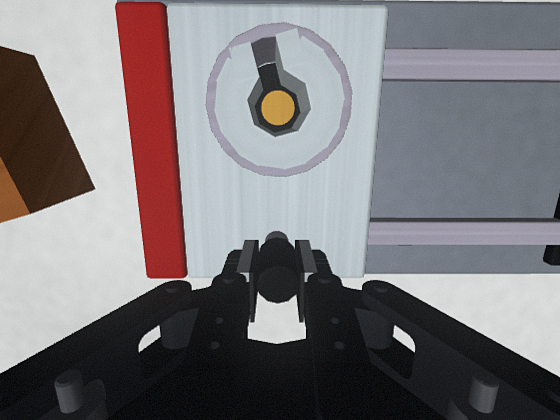

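Carriage is hard against the red stop (no gap at (180,150), 28 N reaction). I'll relax, release and rise.

Emit:
{"api": "jog_arm", "payload": {
  "motion": [0, 0, 0, 0, -0.004, 0, 0, 0, 0, 0, 0, 0, 0, 0.5, 0, 0, 0, 0, 0, 0, 1, 0, 0, 0, 0, 0, 0.01, 1, 0, 0, 0, 0, 0, 0.03, 1, 0, 0, 0, 0, 0, 0.04, 1, 0, 0, 0, 0, 0, 0.04, 1, 0, 0, 0, 0, 0, 0.03, 1]
}}

```text
clock: 4.68
position: [461.4, -5.4, 247.3]
tcp_rot: [[0.999, 0.048, 0.003], [0.048, -0.999, -0.0], [0.003, 0.001, -1.0]]
ft_force: [1.0, 0.0, -0.3]
finger_gap: 0.998
```

Emit:
{"api": "jog_arm", "payload": {
  "motion": [0, 0, 0, 0.005, 0, 0.01, 1, 0, 0, 0, 0, 0, 0, 1, 0, 0, 0, 0, 0, 0, 1]
}}

```text
clock: 4.93
position: [465.9, -5.5, 253.3]
tcp_rot: [[0.999, 0.047, 0.001], [0.047, -0.999, -0.0], [0.001, 0.0, -1.0]]
ft_force: [0.5, -0.2, -0.3]
finger_gap: 1.001
```

```bash
python3 - <<'E'
from rig import robot
import cv2
from h import *
s=robot.get_state();c=robot.get_calibration("wrist")
print(s["clock"],s["position"],s["ft_force"])
np.save("c4.npy",c,allow_pickle=True)
im=robot.grab_frame("wrist")[:,:,::-1]
cv2.imwrite("pics/w4.png",im)
p=[int(x) for x in proj(c,(537,-5,92))]; print(p)
u,v=p
y0=max(v-60,0);x0=u-80
cv2.imwrite("pics/w4z.png",cv2.resize(im[y0:v+60,x0:u+80],None,fx=5,fy=5,interpolation=cv2.INTER_CUBIC)); print(x0,y0)
E
```

```text
4.9333 [465.90346202  -5.50419901 253.29790006] [ 0.54118832 -0.20359379 -0.3373412 ]
[280, 113]
200 53
```

View pics/w4.png

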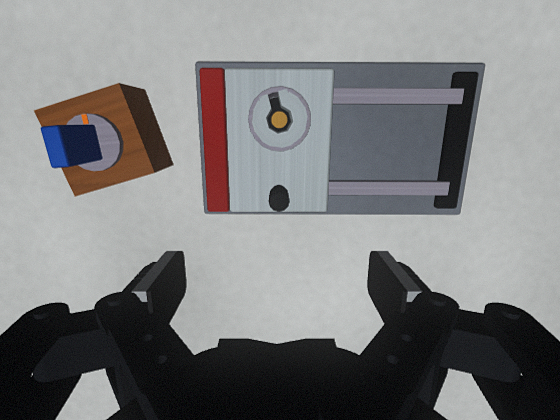

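View pics/w4z.png

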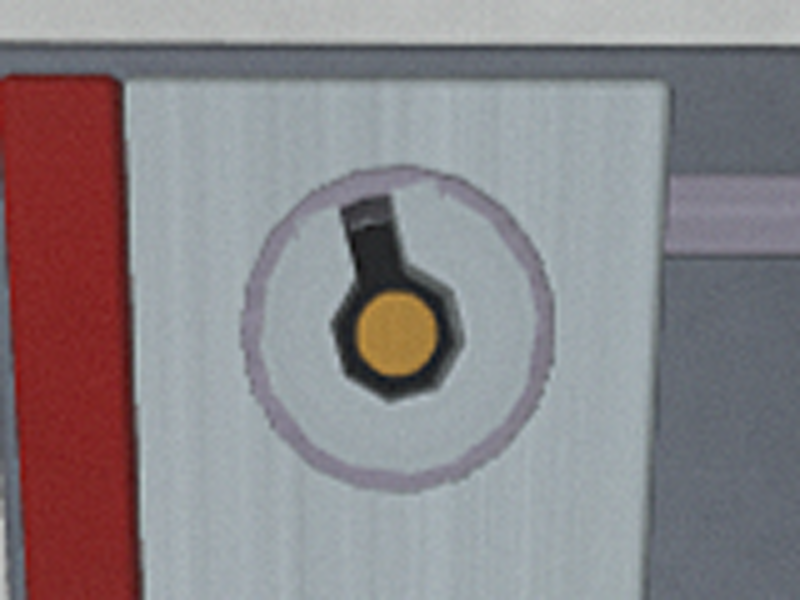

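```bash
python3 - <<'E'
from h import *
c=np.load("c4.npy",allow_pickle=True).item()
o,d=ray(c,c["cx"],c["cy"]);print(o,d)
P=lambda x,y,z=92: atz(c,200+x/5,53+y/5,z)
h=P(398,331);print("hub",h, P(399,329))
L,R,T,B=P(241,330),P(555,330),P(398,165),P(398,493);print(np.linalg.norm(L-R),np.linalg.norm(T-B))
for a,b in [((398,331),(365,201)),((381,273),(365,201)),((358,281),(340,208)),((405,265),(390,195))]:
    w=P(*b)-P(*a);print(np.degrees(np.arctan2(w[1],w[0])),np.linalg.norm(w))
print("knob ", atz(c,279,203,94))
# spindle: flange top at z=68, mark; tang top z=119
for n,u,v,z in [("mark",86,119,68),("tang c1",41,127,119),("c2",72,124,119),("c3",58,168,119)]: print(n,atz(c,u,v,z).round(1))
import cv2
im=cv2.imread("pics/w4.png");cv2.imwrite("pics/w4s.png",cv2.resize(im[75:205,25:185],None,fx=5,fy=5,interpolation=cv2.INTER_CUBIC))
E
```

```text
[531.08853389  -1.74077233 370.50998649] [-0.26373532 -0.01268373 -0.96451169]
hub [532.4912506   -4.74226951  92.        ] [532.83761169  -4.90142292  92.        ]
55.21242072517648 55.571872439037655
17.538938285249348 22.307635712132765
15.730027841961022 12.140580770059588
16.876757828945568 12.399721225875883
15.519749675535525 11.76637100995205
knob  [456.77791335  -7.84207256  94.        ]
mark [524.3 179.6  68. ]
tang c1 [517.6 185.7 119. ]
c2 [521.1 160.6 119. ]
c3 [485.1 176.8 119. ]
```

View pics/w4s.png

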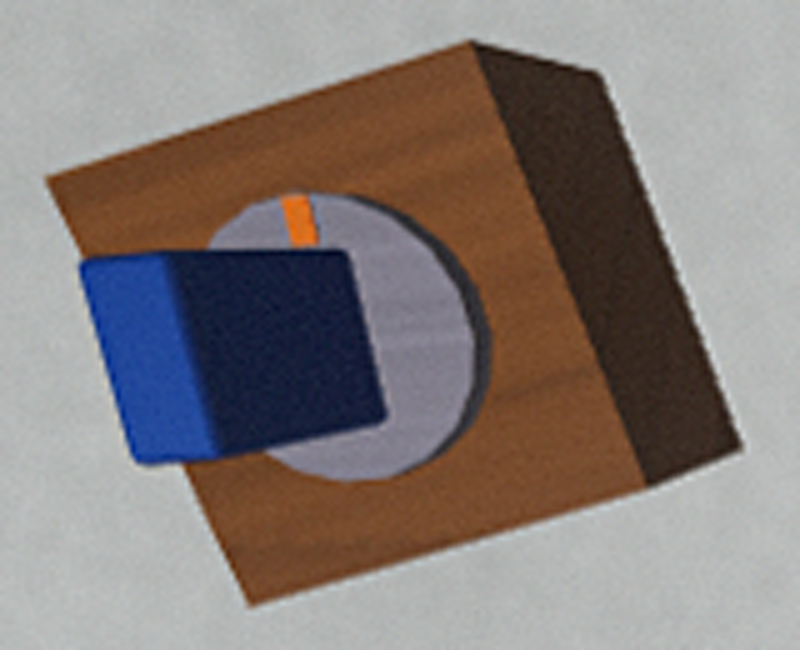

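```bash
python3 - <<'E'
from h import *
c=np.load("c4.npy",allow_pickle=True).item()
P=lambda x,y,z: atz(c,25+x/5,75+y/5,z)
k=[P(*q,119) for q in [(80,260),(163,251),(215,461),(135,466)]]
print("tang",np.mean(k,0), [np.linalg.norm(k[i]-k[(i+1)%4]).round(1) for i in range(4)])
for a,b in((3,0),(2,1)): w=k[b]-k[a];print(np.degrees(np.arctan2(w[1],w[0])))
m=P(297,197,68)
T=P(325,193,68);B=P(365,481,68);Rr=P(476,335,68);print(T,B,Rr,"flange c~",(T+B)/2,Rr+[0,28,0])
# flange circle from 3 edge pts
pts=np.array([P(*q,68)[:2] for q in [(325,193),(400,220),(450,268),(476,335),(445,430),(365,481),(300,468)]])
A=np.c_[2*pts,np.ones(len(pts))];s=np.linalg.lstsq(A,(pts**2).sum(1),rcond=None)[0];ce=s[:2];print(ce,np.sqrt(s[2]+ce@ce))
print("mark ang",np.degrees(np.arctan2(*(m[:2]-ce)[::-1])),np.linalg.norm(m[:2]-ce))
E
```

```text
tang [502.03791649 177.04119467 119.        ] [np.float64(13.6), np.float64(33.7), np.float64(13.4), np.float64(33.1)]
6.724389016816047
6.426575830242749
[529.48341681 175.23837059  68.        ] [474.38122553 173.61655339  68.        ] [504.15750596 148.94032412  68.        ] flange c~ [501.93232117 174.42746199  68.        ] [504.15750596 176.94032412  68.        ]
[502.32230216 176.83799494] 27.53371751876306
mark ang 8.262206069018228 26.45791095506277
```

Emit:
{"api": "jog_arm", "payload": {
  "motion": [0, 0, 0.015, 0.0072, 0.0365, 0, 1, 0, 0, 0.015, 0.0072, 0.0365, 0, 1, 0, 0, 0.015, 0.0072, 0.0365, 0, 1, 0, 0, 0.015, 0.0072, 0.0365, 0, 1, 0, 0, 0.018, 0.0075, 0.0365, 0, 1, 0, 0, 0, 0, 0, -0.03, 1, 0, 0, 0, 0, 0, -0.03, 1, 0, 0, 0, 0, 0, 0, 1]
}}

```text
clock: 5.65
position: [496.4, 176.5, 184.3]
tcp_rot: [[0.992, 0.126, -0.015], [0.126, -0.992, -0.003], [-0.016, 0.001, -1.0]]
ft_force: [-1.9, -1.1, -1.5]
finger_gap: 0.998
```

Emit:
{"api": "jog_arm", "payload": {
  "motion": [0, 0, 0, 0, 0, 0, 1]
}}

```text
clock: 5.73
position: [499.2, 176.2, 189.5]
tcp_rot: [[0.992, 0.125, -0.009], [0.125, -0.992, -0.002], [-0.009, 0.001, -1.0]]
ft_force: [0.6, -0.6, 0.3]
finger_gap: 0.999
```

```bash
python3 - <<'E'
from rig import robot
import cv2
from h import *
s=robot.get_state();c=robot.get_calibration("wrist")
print(s["clock"],s["position"],s["tcp_rot"].round(3).tolist())
np.save("c5.npy",c,allow_pickle=True)
im=robot.grab_frame("wrist")[:,:,::-1]
cv2.imwrite("pics/w5.png",im)
print(proj(c,(502.2,177,119)))
E
```

```text
5.7333 [499.21183306 176.24933994 189.47071623] [[0.992, 0.125, -0.009], [0.125, -0.992, -0.002], [-0.009, 0.001, -1.0]]
[276.87006829 219.5039365 ]
```

View pics/w5.png

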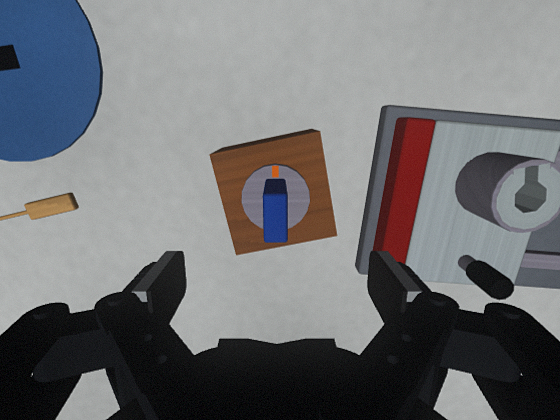

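Tang at (276,218) is centred and aligned with the tool, matching the prediction (277,219). Descending and gripping.

Emit:
{"api": "jog_arm", "payload": {
  "motion": [0, 0, 0, 0, 0, -0.03, 1, 0, 0, 0, 0, 0, -0.03, 1, 0, 0, 0, 0, 0, -0.02, 1, 0, 0, 0, 0, 0, -0.007, 1, 0, 0, 0, 0, 0, 0, 1]
}}

```text
clock: 6.2
position: [501.7, 176.0, 105.8]
tcp_rot: [[0.992, 0.123, -0.002], [0.123, -0.992, -0.0], [-0.002, 0.0, -1.0]]
ft_force: [0.1, -0.5, 0.3]
finger_gap: 1.004
```

Emit:
{"api": "jog_arm", "payload": {
  "motion": [0, 0, 0, 0, 0, 0, 0.4, 0, 0, 0, 0, 0, 0, 0, 0, 0, 0, 0, 0, 0, 0, 0, 0, 0, 0, 0, 0, 0, 0, 0, 0, 0, 0, 0, 0, 0, 0, 0, 0, 0, 0, 0]
}}

```text
clock: 6.7
position: [502.6, 176.8, 107.1]
tcp_rot: [[0.992, 0.124, 0.001], [0.124, -0.992, 0.0], [0.001, -0.0, -1.0]]
ft_force: [-0.3, 0.1, 4.1]
finger_gap: 0.179
```

```bash
python3 - <<'E'
from rig import robot
import cv2
from h import *
s=robot.get_state()
print(s["clock"],s["position"],s["tcp_rot"].round(3).tolist(),s["ft_force"],s["finger_gap"])
im=robot.grab_frame("wrist")[:,:,::-1]
cv2.imwrite("pics/w6.png",im)
E
```

```text
6.7 [502.63566416 176.81349181 107.05817888] [[0.992, 0.124, 0.001], [0.124, -0.992, 0.0], [0.001, -0.0, -1.0]] [-0.33212838  0.07246356  4.14267493] 0.17911912408390468
```

View pics/w6.png

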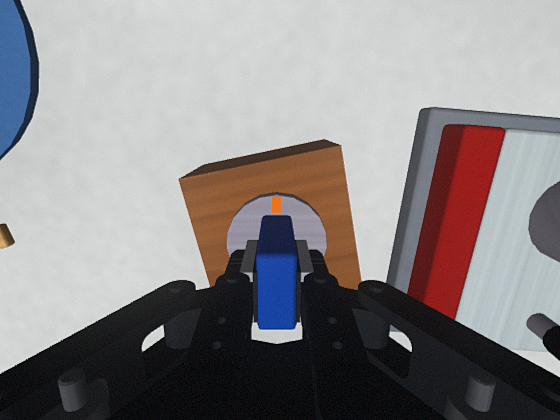

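Gripped squarely (gap 0.18 ≈ 15–16 mm). Lift, then carry.

Emit:
{"api": "jog_arm", "payload": {
  "motion": [0, 0, 0, 0, 0, 0.01, 0, 0, 0, 0, 0, 0, 0.025, 0, 0, 0, 0, 0, 0, 0.03, 0, 0, 0, 0, 0, 0, 0.03, 0, 0, 0, 0.03, 0.004, -0.025, 0.01, 0, 0, 0, 0.04, 0.006, -0.035, 0, 0, 0, 0, 0.04, 0.006, -0.035, 0, 0, 0, 0, 0.03, 0.006, -0.035, 0, 0]
}}

```text
clock: 7.42
position: [523.9, 45.6, 211.9]
tcp_rot: [[0.964, 0.265, 0.0], [0.265, -0.964, -0.0], [0.0, 0.0, -1.0]]
ft_force: [0.2, 0.4, -2.9]
finger_gap: 0.174
```

Emit:
{"api": "jog_arm", "payload": {
  "motion": [0, 0, 0.02, 0.006, -0.03, 0, 0, 0, 0, 0, 0.002, -0.018, 0, 0, 0, 0, 0, 0, 0, 0, 0, 0, 0, 0, 0, 0, 0, 0]
}}

```text
clock: 7.75
position: [531.7, -2.2, 211.1]
tcp_rot: [[0.96, 0.279, -0.001], [0.279, -0.96, 0.0], [-0.001, -0.001, -1.0]]
ft_force: [-0.4, 0.1, -3.6]
finger_gap: 0.179
```

```bash
python3 - <<'E'
from rig import robot
import cv2
from h import *
s=robot.get_state();c=robot.get_calibration("wrist")
R=s["tcp_rot"];print(s["clock"],s["position"],R.round(3).tolist(),s["ft_force"],s["finger_gap"],"yaw",np.degrees(np.arctan2(R[1,0],R[0,0])))
np.save("c7.npy",c,allow_pickle=True)
im=robot.grab_frame("wrist")[:,:,::-1];cv2.imwrite("pics/w7.png",im)
im=robot.grab_frame("scene")[:,:,::-1];cv2.imwrite("pics/s7.png",cv2.resize(im[130:270,200:360],None,fx=4,fy=4,interpolation=cv2.INTER_CUBIC))
E
```

```text
7.75 [531.74088242  -2.23147242 211.09426086] [[0.96, 0.279, -0.001], [0.279, -0.96, 0.0], [-0.001, -0.001, -1.0]] [-0.42711056  0.1029239  -3.60859311] 0.17939890285192353 yaw 16.17300066381445
```

View pics/w7.png

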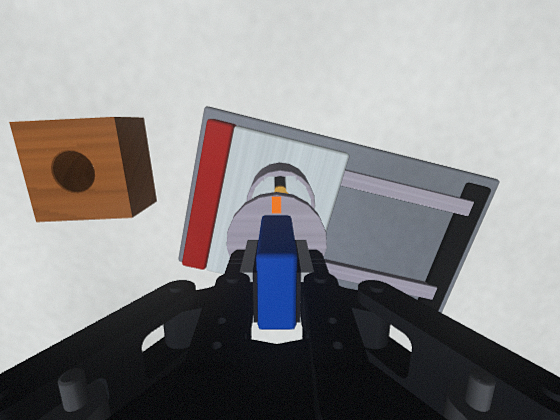

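View pics/s7.png

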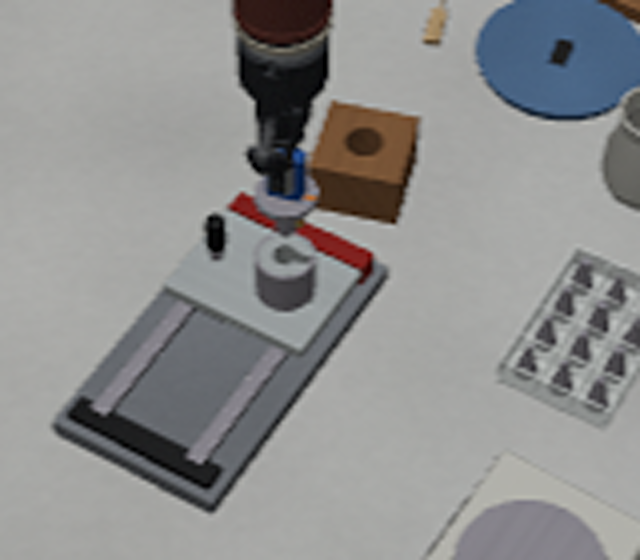

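Emit:
{"api": "jog_arm", "payload": {
  "motion": [0, 0, 0, 0.0012, -0.0024, -0.005, 0, 0, 0, 0, 0, 0, -0.01, 0, 0, 0, 0, 0, 0, 0, 0, 0, 0, 0, 0, 0, 0, 0]
}}

```text
clock: 8.18
position: [532.4, -3.0, 194.8]
tcp_rot: [[0.959, 0.282, -0.003], [0.282, -0.959, 0.001], [-0.003, -0.001, -1.0]]
ft_force: [-0.5, 1.5, -2.0]
finger_gap: 0.181
```

```bash
python3 - <<'E'
from rig import robot
import cv2
from h import *
s=robot.get_state();c=robot.get_calibration("wrist")
R=s["tcp_rot"];print(s["clock"],s["position"],s["ft_force"],"yaw",np.degrees(np.arctan2(R[1,0],R[0,0])))
np.save("c8.npy",c,allow_pickle=True)
im=robot.grab_frame("wrist")[:,:,::-1];cv2.imwrite("pics/w8.png",cv2.resize(im[140:300,190:360],None,fx=4,fy=3.7,interpolation=cv2.INTER_CUBIC))
im=robot.grab_frame("scene")[:,:,::-1];cv2.imwrite("pics/s8.png",cv2.resize(im[165:225,240:300],None,fx=10,fy=10,interpolation=cv2.INTER_CUBIC))
E
```

```text
8.1833 [532.36618294  -2.99536719 194.79225763] [-0.52812686  1.52658729 -1.96735571] yaw 16.370913783313352
```

View pics/w8.png

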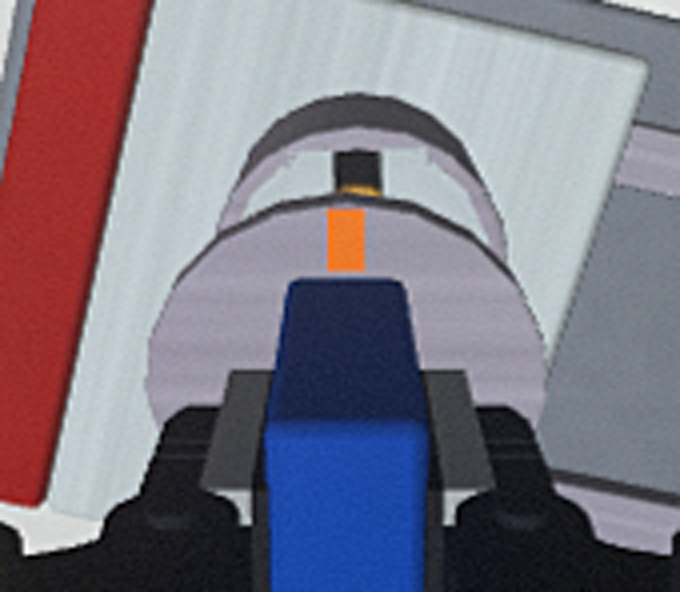

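View pics/s8.png

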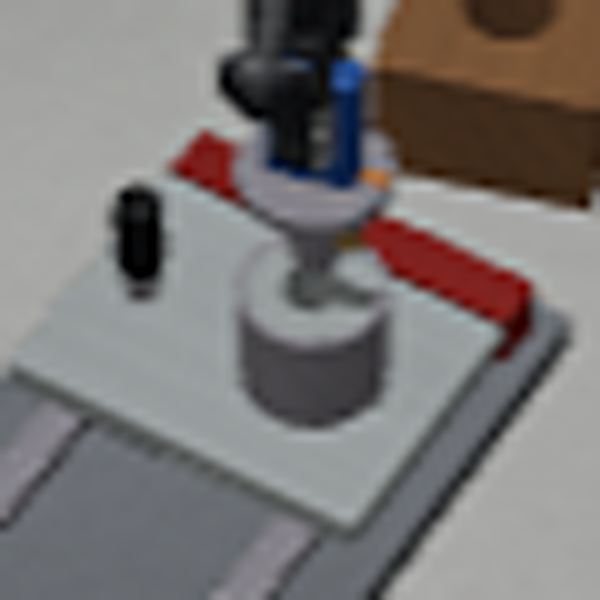

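Emit:
{"api": "jog_arm", "payload": {
  "motion": [0, 0, 0.015, 0.0006, -0.0022, 0, 0, 0, 0, 0, 0, 0, -0.005, 0, 0, 0, 0, 0, 0, -0.004, 0, 0, 0, 0, 0, 0, 0, 0]
}}

```text
clock: 8.62
position: [533.3, -5.9, 186.1]
tcp_rot: [[0.955, 0.295, -0.002], [0.295, -0.955, 0.0], [-0.002, -0.001, -1.0]]
ft_force: [0.3, -1.2, -3.3]
finger_gap: 0.18
```

Emit:
{"api": "jog_arm", "payload": {
  "motion": [0, 0, 0, 0, 0, -0.004, 0, 0, 0, 0, 0, 0, -0.004, 0, 0, 0, 0, 0, 0, 0, 0, 0, 0, 0, 0, 0, 0, 0]
}}

```text
clock: 8.95
position: [533.7, -5.9, 178.8]
tcp_rot: [[0.955, 0.295, -0.001], [0.295, -0.955, 0.0], [-0.001, -0.0, -1.0]]
ft_force: [0.2, 1.6, -3.0]
finger_gap: 0.18
```

Emit:
{"api": "jog_arm", "payload": {
  "motion": [0, 0, 0, -0.0003, 0.0004, -0.003, 0, 0, 0, 0, 0, 0, -0.002, 0, 0, 0, 0, 0, 0, 0, 0]
}}

```text
clock: 9.2
position: [533.4, -5.5, 173.8]
tcp_rot: [[0.955, 0.295, -0.001], [0.295, -0.955, 0.0], [-0.001, -0.0, -1.0]]
ft_force: [-0.3, 1.2, -2.9]
finger_gap: 0.182
```

```bash
python3 - <<'E'
from rig import robot
import cv2
from h import *
s=robot.get_state();c=robot.get_calibration("wrist")
R=s["tcp_rot"];print(s["clock"],s["position"],s["ft_force"],s["torque"],"yaw",np.degrees(np.arctan2(R[1,0],R[0,0])))
np.save("c9.npy",c,allow_pickle=True)
im=robot.grab_frame("wrist")[:,:,::-1];cv2.imwrite("pics/w9.png",cv2.resize(im[140:300,190:360],None,fx=4,fy=3.7,interpolation=cv2.INTER_CUBIC))
im=robot.grab_frame("scene")[:,:,::-1];cv2.imwrite("pics/s9.png",cv2.resize(im[165:225,240:300],None,fx=10,fy=10,interpolation=cv2.INTER_CUBIC))
E
```

```text
9.2 [533.37456167  -5.49374322 173.7724811 ] [-0.30907657  1.19003616 -2.9142505 ] [-0.00525438 -0.01236095 -0.02036068] yaw 17.17778435882272
```

View pics/w9.png

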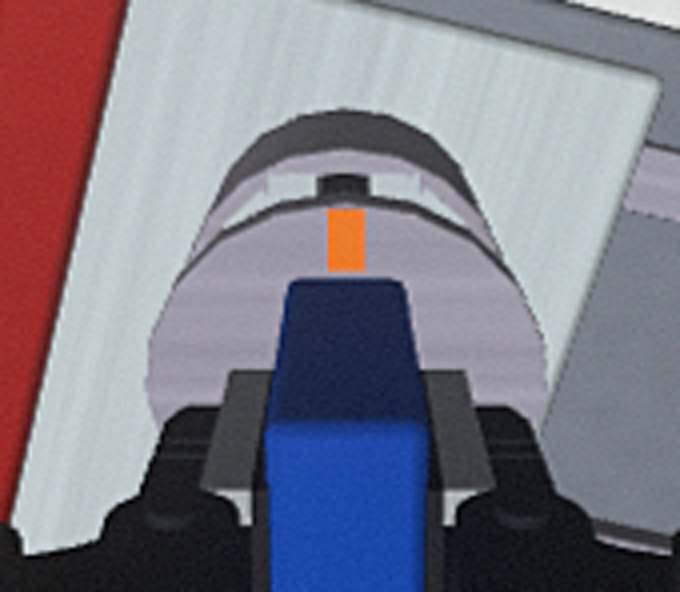

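View pics/s9.png

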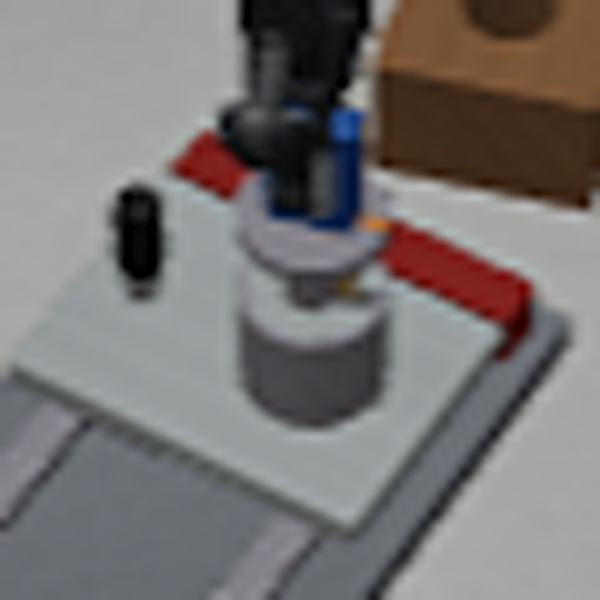

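Shaft tip is in the bore with no side force; mark (346,240) and keyway (342,185) line up within ~1 mm. Continue down.

Emit:
{"api": "jog_arm", "payload": {
  "motion": [0, 0, 0, 0, 0.0004, -0.003, 0, 0, 0, 0, 0, 0, -0.003, 0, 0, 0, 0, 0, 0, -0.003, 0, 0, 0, 0, 0, 0, 0, 0]
}}

```text
clock: 9.63
position: [533.1, -5.1, 164.3]
tcp_rot: [[0.955, 0.295, -0.001], [0.295, -0.955, 0.0], [-0.001, -0.001, -1.0]]
ft_force: [-0.2, -0.1, -3.2]
finger_gap: 0.178
```

The key dropped in (7 mm past contact height, no force). Continue.

Emit:
{"api": "jog_arm", "payload": {
  "motion": [0, 0, 0, 0, 0, -0.004, 0, 0, 0, 0, 0, 0, -0.004, 0, 0, 0, 0, 0, 0, -0.004, 0, 0, 0, 0, 0, 0, 0, 0]
}}

```text
clock: 9.97
position: [532.9, -5.1, 152.0]
tcp_rot: [[0.955, 0.295, -0.002], [0.295, -0.955, 0.0], [-0.002, -0.001, -1.0]]
ft_force: [-0.5, -0.3, -2.8]
finger_gap: 0.186
```

Emit:
{"api": "jog_arm", "payload": {
  "motion": [0, 0, 0, 0, 0, -0.004, 0, 0, 0, 0, 0, 0, -0.004, 0, 0, 0, 0, 0, 0, -0.003, 0, 0, 0, 0, 0, 0, 0, 0]
}}

```text
clock: 10.3
position: [533.8, -5.1, 142.4]
tcp_rot: [[0.955, 0.295, 0.0], [0.295, -0.955, 0.0], [0.0, 0.0, -1.0]]
ft_force: [-2.4, 0.1, 4.4]
finger_gap: 0.176
```

Emit:
{"api": "jog_arm", "payload": {
  "motion": [0, 0, 0, 0, 0, -0.002, 0, 0, 0, 0, 0, 0, -0.002, 0, 0, 0, 0, 0, 0, -0.001, 0, 0, 0, 0, 0, 0, 0, 0]
}}

```text
clock: 10.63
position: [534.0, -5.1, 139.0]
tcp_rot: [[0.955, 0.295, 0.001], [0.295, -0.955, -0.0], [0.0, 0.0, -1.0]]
ft_force: [-7.1, 1.5, 12.0]
finger_gap: 0.18
```

Emit:
{"api": "jog_arm", "payload": {
  "motion": [0, 0, 0, -0.0006, 0, -0.001, 0, 0, 0, 0, 0, 0, -0.001, 0, 0, 0, 0, 0, 0, 0, 0, 0, 0, 0, 0, 0, 0, 0]
}}

```text
clock: 10.97
position: [534.0, -5.1, 138.9]
tcp_rot: [[0.955, 0.296, 0.002], [0.296, -0.955, -0.0], [0.002, 0.001, -1.0]]
ft_force: [-10.5, 1.9, 22.9]
finger_gap: 0.179
```

```bash
python3 - <<'E'
from rig import robot
import cv2
from h import *
s=robot.get_state();c=robot.get_calibration("wrist")
print(s["clock"],s["position"],s["ft_force"],s["torque"])
im=robot.grab_frame("wrist")[:,:,::-1];cv2.imwrite("pics/w10.png",im)
im=robot.grab_frame("scene")[:,:,::-1];cv2.imwrite("pics/s10.png",cv2.resize(im[165:225,240:300],None,fx=10,fy=10,interpolation=cv2.INTER_CUBIC))
print(robot.get_state()["position"],robot.get_state()["ft_force"])
E
```

```text
10.9667 [534.01382553  -5.11373726 138.89889746] [-10.49470433   1.89840967  22.9008498 ] [ 0.29026791  1.96039311 -0.02628972]
[534.03591198  -5.14806438 138.92039043] [-10.33371229   1.64466983  23.42358981]
```

View pics/w10.png

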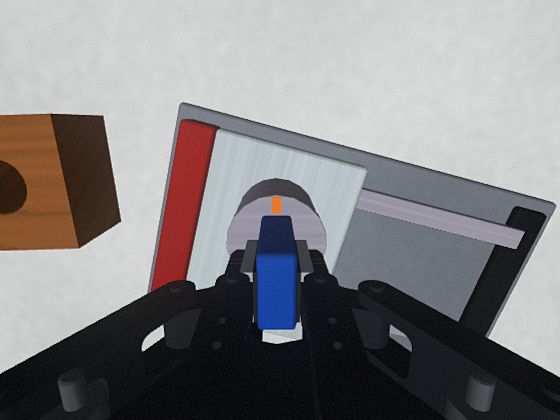

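View pics/s10.png

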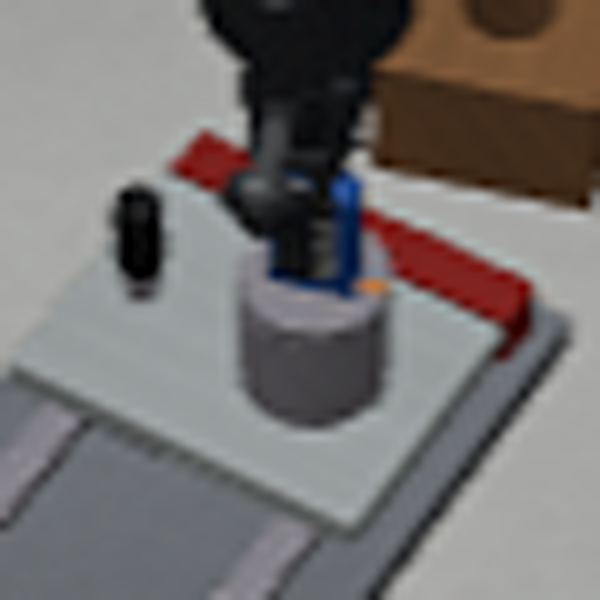

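z stopped at 138.9 (139.1 expected at home) while the force rose from 12 to 23 N, and z stayed steady. The flange is flush on the hub, and the plate still touches the red bar. Handing in.

```bash
python3 - <<'E'
from rig import robot
print(robot.finish_job()); s=robot.get_state(); print(s["clock"],s["position"],s["ft_force"],s["finger_gap"])
E
```

```text
the job is handed in; nothing more can be done
None
the job is handed in; nothing more can be done
```

I handed the job in at about 11 s with the carriage at the red stop and the spindle seated in the hub, still gripped and pressed down. No verdict was reported.

- **Carriage:** I slid it by the knob until the reaction reached 28 N. The last pictures still show no gap between the plate and the red bar.
- **Spindle:** I lifted it by the tang, turned it to about 17° to match the keyway, and lowered it into the hub. The key went in on the first try, with no contact force and no searching.
- **Final checks:** The tool height stopped at 138.9 mm (139.1 mm expected at home). The push was about 23 N, and the camera shows the flange flat on the hub.
- **Off-nominal:** A sideways force of about 10 N along x remained at the end, because the tool was held about 1 mm off the hub axis. The tool's measured tilt was only about 0.002 rad, and I left the sideways force as it was.
- **Not checked:** I did not measure the bystanders again at the end. None of the moves went near them.

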